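# Count along the curing rack and push the soap into the third gap

## Robot

A 6-joint arm with a two-finger parallel gripper is mounted at the origin on the work surface. World frame = base frame: x ahead of the robot, y to its left, z up, the work surface at z = 0. Lengths are in m, angles in rad, forces in N, time in s.
With the tool pointing down it reaches from about 0.25 to 0.725 m from the base axis. Payload 4 kg.
Tool frame: the origin (TCP) lies between the finger pads; the fingertips stand 17 mm ahead of it and the grasp point (between the pads) lies 2 mm behind it; z points along the fingers, x is the direction in which the jaws open and shut, and the axes are right-handed (so a half turn about z gives the same grasp; the last joint's range is limited). The gripper opens to 85 mm and grips with 20 to 120 N. Pads are 22 mm wide; open, the fingers measure 114 mm over their backs; the gripper's body (76 mm by 85 mm) begins 54 mm behind the grasp point. The pads swing forward as they close: fully open they stand 13 mm farther back than shut.
Start: joints at [0, 0.241, 0.005, 1.335, 0, 1.571], TCP at [0.5, -0, 0.248] pointing down, gripper open.
Joint ranges: [-2.72, 2.72], [-1.05, 1.87], [-1.09, 1.28], [-1.99, 2.15], [-1.42, 1.44], [-3.14, 3.14]. Speed limits (rad/s): [2.79, 2.79, 3.14, 3.14, 3.14, 3.14].

## Interface

Orientations are given as a unit quaternion [x, y, z, w].
In Python, from workcell import telemetry, cams, workorder gives the robot as it stands. The module is installed in compiled form; this text tells all that it offers.
- The arm moves only by the tool apply_moves, never from a script. Its argument "moves" is a list that holds one entry, the list of rows, each a list of 4 numbers: the shift along the tool's x, y, z in mm, then the turn about the tool's z in degrees. A call has exactly 10 rows; each row shifts and turns the pose as measured when the row begins, along the tool's axes as they then stand; what a row does not reach is not made up. A row lasts 1/10 s, in which the tool goes at most 50 mm and 8.59 degrees, less where a joint would pass 70% of its speed; a pose out of reach is approached as far as the arm can. A call with a gripper value outside its range is refused whole. "hand" is the gripper's target within -1 to 1 (fully open at 1, half-way at 0, shut at -1), set as the call begins (left out, the last holds). The fingers move at their own pace and stop on an object; the grip force is fixed at half the most. Time passes only in rows, so rows that do not move let the fingers close, or fill a call up. It gives the time, the measured TCP pose, the force and the opening at its end, in the units of the state.
- telemetry.get_obs(): the state, without advancing time (a new reading comes with each control period).
- cams.camera(name): name is "scene" or "side" or "wrist"; returns a dict with "color" (384x512x3 uint8, red, green, blue), "fovy" (degrees; the focal length in pixels is half the picture's height over the tangent of half this angle, whatever the lens; pixels are square), "cx", "cy" (the principal point, pixels), "k1" (the pictures are not rectified: a ray, as slopes to the right and down, at radius r is drawn at 1 + k1 r^2 times it, then the intrinsics apply), "camera_from_world" (4x4, takes a point from world to camera coordinates). Camera axes: x right, y down, z forward; pixel columns grow to the right and rows downward; lengths in m; the calibration is good to about 2 mm. A picture is of the moment at which its call begins. There is no depth.
- workorder.job_done(): hands the job in, once; it reports no verdict.
The state is a dict: "clock": time; "joint_pos": joint angles; "joint_vel": joint speeds; "tau": joint torques, N m; "eef_pos": TCP position; "tool_rot": TCP orientation; "ft_force": force on the tool from outside, world axes, zero at the start; "ft_torque": the same for the moment, N m; "grip_width": finger opening in m.
Only numpy, scipy, OpenCV 4.12 (cv2) and the standard library are available. Lean on these libraries where they do the work, as an engineer would, in place of code of your own. Each camera call takes 0.05 s, during which the arm holds its last target. There are 200 camera calls.

## Task

Starting at the orange end of the soap curing rack, run a fingertip along the counting rail so that the first, second and third blue bumps dip under it in turn, and go no further: each bump marks a gap, full or empty. Then push the green bar of soap along the aisle and into that third gap until it is fully home against the backboard, standing upright, without ever lifting it. Leave the other soaps and everything else where they are, and finish with the arm clear.

Things in the scene. Friction and masses are not known exactly. Their poses are not given: they have to be found in the camera images.
- rack: fixed soap curing rack of pale wood. Origin at worktop height; own x from its front (robot side) to its backboard, y to the left seen from the robot, z up. All rack positions below are in this frame, in mm. Base board 370 wide (y), x -110 to +102, top at z 10. From front to back: counting rail, flat aisle, six gaps between dividers, backboard
- gaps (a point): rack (x 54, y 0, z 10), axes as the rack: where the origin of a bar standing fully home would lie, in the rack's middle. Seven white upright dividers, 6 thick, top at z 50, x 14 to 92, at y = +144, +96, +48, 0, -48, -96, -144, make six gaps 42 wide centred at y = +120, +72, +24, -24, -72, -120, open to the front; backboard face at x 92
- aisle (a point): rack (x -36, y 0, z 10), axes as the rack: middle of the flat aisle on the base board in front of the gaps, x -86 to +14, open at both ends, where bars can slide sideways
- rail (a point): rack (x -98, y 0, z 22), axes as the rack: middle of the counting rail's top; brown wood, x -110 to -86, y -150 to +150, top at z 22, with one blue sprung bump in line with each gap
- orange_cap: orange block 22 x 18 x 30 high, fixed on one end of the rack's counting rail at rack (x -98, y +165 or -165); origin at its underside centre, z 10 (top z 40). It marks the end from which the gaps are counted; a grey one like it is on the other end
- green_bar: green bar of soap standing on its long narrow edge, 75 long (own x) x 34 thick (own y) x 52 high, 0.11 kg, loose; origin at the centre of its underside. Starts in the rack's aisle, in front of the gap at one end (about rack x -31, y +120 or -120), lengthwise to the gaps; slides on the base board
- lilac_bar: lilac bar of soap standing on its long narrow edge, 75 long (own x) x 34 thick (own y) x 52 high, 0.11 kg, loose; origin at the centre of its underside. Starts in the aisle at the end where the green bar is not; stays there
- cream_bar_1: cream bar of soap standing on its long narrow edge, 75 long (own x) x 34 thick (own y) x 52 high, 0.11 kg, loose; origin at the centre of its underside. Already stands in the end gap at rack y +120; stays there
- cream_bar_2: cream bar of soap standing on its long narrow edge, 75 long (own x) x 34 thick (own y) x 52 high, 0.11 kg, loose; origin at the centre of its underside. Already stands in the end gap at rack y -120; stays there
- amber_bottle: bystander: amber bottle, 60 across, 130 high; origin under its centre
- pump_bottle: bystander: amber pump bottle, 66 across, 182 high; origin under its centre
- beaker: bystander: small glass beaker, 72 across, 95 high; origin under its centre
- white_jar: bystander: low white jar, 64 across, 50 high; origin under its centre
- spatula: bystander: spatula lying on the worktop; origin on its underside
- bump_a (a joint): blue domed bump on the rail in line with the gap at rack y +120: back of a cylinder, radius 20, axis along x, 17 wide, centre at rack (x -98, y +120), crown at z 30, 8 above the rail. Value: how far it is pressed down in m, 0 (up) to 0.006; sprung, 1 N to start, 3 N fully down; a fingertip sliding along the rail pushes it down. 2 mm counts as felt
- bump_b (a joint): blue domed bump on the rail in line with the gap at rack y +72: back of a cylinder, radius 20, axis along x, 17 wide, centre at rack (x -98, y +72), crown at z 30, 8 above the rail. Value: how far it is pressed down in m, 0 (up) to 0.006; sprung, 1 N to start, 3 N fully down; a fingertip sliding along the rail pushes it down. 2 mm counts as felt
- bump_c (a joint): blue domed bump on the rail in line with the gap at rack y +24: back of a cylinder, radius 20, axis along x, 17 wide, centre at rack (x -98, y +24), crown at z 30, 8 above the rail. Value: how far it is pressed down in m, 0 (up) to 0.006; sprung, 1 N to start, 3 N fully down; a fingertip sliding along the rail pushes it down. 2 mm counts as felt
- bump_d (a joint): blue domed bump on the rail in line with the gap at rack y -24: back of a cylinder, radius 20, axis along x, 17 wide, centre at rack (x -98, y -24), crown at z 30, 8 above the rail. Value: how far it is pressed down in m, 0 (up) to 0.006; sprung, 1 N to start, 3 N fully down; a fingertip sliding along the rail pushes it down. 2 mm counts as felt
- bump_e (a joint): blue domed bump on the rail in line with the gap at rack y -72: back of a cylinder, radius 20, axis along x, 17 wide, centre at rack (x -98, y -72), crown at z 30, 8 above the rail. Value: how far it is pressed down in m, 0 (up) to 0.006; sprung, 1 N to start, 3 N fully down; a fingertip sliding along the rail pushes it down. 2 mm counts as felt
- bump_f (a joint): blue domed bump on the rail in line with the gap at rack y -120: back of a cylinder, radius 20, axis along x, 17 wide, centre at rack (x -98, y -120), crown at z 30, 8 above the rail. Value: how far it is pressed down in m, 0 (up) to 0.006; sprung, 1 N to start, 3 N fully down; a fingertip sliding along the rail pushes it down. 2 mm counts as felt
Not all that is in view belongs to the job. There is more than one size of the green_bar; the one meant has the size given above.

How it is judged:
On the way, in this order (a step that is already met when the one before it is completed fails the run):
1. the first bump from the orange end dips under the finger, the green bar not yet pushed away (20 mm at most) (((y of orange_cap in the frame of rack above 0 m and value of joint bump_a above 0.002 m) or (y of orange_cap in the frame of rack below 0 m and value of joint bump_f above 0.002 m)) and distance of green_bar from where it was at the start of the episode below 0.02 m), for 0.06 s.
2. the second bump from the orange end dips under the finger, the green bar not yet pushed away (20 mm at most) (((y of orange_cap in the frame of rack above 0 m and value of joint bump_b above 0.002 m) or (y of orange_cap in the frame of rack below 0 m and value of joint bump_e above 0.002 m)) and distance of green_bar from where it was at the start of the episode below 0.02 m), for 0.06 s.
3. the third bump from the orange end dips under the finger, the green bar not yet pushed away (20 mm at most) (((y of orange_cap in the frame of rack above 0 m and value of joint bump_c above 0.002 m) or (y of orange_cap in the frame of rack below 0 m and value of joint bump_d above 0.002 m)) and distance of green_bar from where it was at the start of the episode below 0.02 m), for 0.06 s.
4. the green bar is fully home in the third gap from the orange end (((y of orange_cap in the frame of rack above 0 m and x of green_bar in the frame of rack between 0.0505 and 0.058 m and z of green_bar in the frame of rack between 0.006 and 0.014 m and angle between the x axis of green_bar and the x axis of rack, either way round below 0.15 rad and angle between green_bar's own z axis and vertical below 0.1 rad and y of green_bar in the frame of rack between 0.018 and 0.03 m) or (y of orange_cap in the frame of rack below 0 m and x of green_bar in the frame of rack between 0.0505 and 0.058 m and z of green_bar in the frame of rack between 0.006 and 0.014 m and angle between the x axis of green_bar and the x axis of rack, either way round below 0.15 rad and angle between green_bar's own z axis and vertical below 0.1 rad and y of green_bar in the frame of rack between -0.03 and -0.018 m))), for 0.2 s.
At the end, for the whole second after the job is handed in: the green bar stands at rest in the third gap from the orange cap (full gaps counted), within 4 mm of the backboard, 6 mm of the gap's middle, 0.15 rad of parallel to the dividers and 0.1 rad of upright; every other soap and bystander is within 15 mm of its start (((y of orange_cap in the frame of rack above 0 m and x of green_bar in the frame of rack between 0.0505 and 0.058 m and z of green_bar in the frame of rack between 0.006 and 0.014 m and angle between the x axis of green_bar and the x axis of rack, either way round below 0.15 rad and angle between green_bar's own z axis and vertical below 0.1 rad and y of green_bar in the frame of rack between 0.018 and 0.03 m) or (y of orange_cap in the frame of rack below 0 m and x of green_bar in the frame of rack between 0.0505 and 0.058 m and z of green_bar in the frame of rack between 0.006 and 0.014 m and angle between the x axis of green_bar and the x axis of rack, either way round below 0.15 rad and angle between green_bar's own z axis and vertical below 0.1 rad and y of green_bar in the frame of rack between -0.03 and -0.018 m)) and linear speed of green_bar below 0.01 m/s and distance of each of lilac_bar, cream_bar_1, cream_bar_2, amber_bottle, pump_bottle, beaker, white_jar, spatula from where it was at the start of the episode below 0.015 m); the robot touches nothing.
It fails at once if the finger runs on past the third bump: the fourth, fifth or sixth from the orange end is pressed more than 3 mm ((y of orange_cap in the frame of rack above 0 m and value of joint any of bump_d, bump_e, bump_f above 0.003 m) or (y of orange_cap in the frame of rack below 0 m and value of joint any of bump_c, bump_b, bump_a above 0.003 m)).
It fails at once if the green bar is lifted more than 8 mm off the base board (z of green_bar in the frame of rack above 0.018 m).
It fails at once if the green bar is tipped more than 0.35 rad (angle between green_bar's own z axis and vertical above 0.35 rad).
It fails at once if another soap or a bystander is moved more than 15 mm (distance of any of lilac_bar, cream_bar_1, cream_bar_2, amber_bottle, pump_bottle, beaker, white_jar, spatula from where it was at the start of the episode above 0.015 m).
It also fails if it takes over 58 s, if anything falls off the work surface, if the arm or the gripper's body presses on something with over 40 N, if the wrist force passes 120 N, or if a joint passes its speed limit or range.

## Working session

There is one attempt and no reset: what is moved stays moved. The work goes in short steps, Python scripts to look and compute and a tool call to move; the robot and the scene stay as the last step left them, time stands still between calls to the robot, and variables do not carry over. Pictures are saved under pics/ and viewed, about 8 in all and at most 12, crops included, and the job is handed in when it is done.

Besides the shell and the picture viewer there is one more tool, called after "Request:" as name(argument=value, ...) on one line, values as JSON. apply_moves: Moves the arm, as the interface text tells. Its arguments: {"type":"object","properties":{"moves":{"type":"array"},"hand":{"type":"number"}},"required":["moves"]}

```bash
mkdir -p pics
cat > h.py <<'E'
import numpy as np, cv2
from workcell import telemetry, cams, workorder
def K(c):
    f=c["color"].shape[0]/2/np.tan(np.radians(c["fovy"])/2)
    return np.array([[f,0,c["cx"]],[0,f,c["cy"]],[0,0,1.]])
def dist(c): return np.array([c["k1"],0,0,0,0.])
def proj(c,P):
    T=np.array(c["camera_from_world"]); 
    return cv2.projectPoints(np.array(P,float).reshape(-1,3),cv2.Rodrigues(T[:3,:3])[0],T[:3,3],K(c),dist(c))[0][:,0]
def ray(c,px,z):
    T=np.array(c["camera_from_world"]); R=T[:3,:3]; o=-R.T@T[:3,3]
    u=cv2.undistortPointsIter(np.array(px,float).reshape(-1,1,2),K(c),dist(c),None,None,(3,50,1e-9))[:,0]
    d=np.c_[u,np.ones(len(u))]@R
    return o+d*((z-o[2])/d[:,2])[:,None]
def save(c,n,s=1.5): cv2.imwrite('pics/'+n,cv2.resize(c["color"][:,:,::-1],None,fx=s,fy=s))
E
python3 - <<'E'
from h import *
for n in("scene","side","wrist"):
    c=cams.camera(n); save(c,n+"0.png"); print(n,c["fovy"],c["cx"],c["cy"],c["k1"],np.linalg.inv(c["camera_from_world"])[:3,3])
print(telemetry.get_obs())
E
```

```text
scene 48.62690239175015 255.81628913145667 190.64203803702586 -0.12099567535571074 [ 1.1557094  -0.65988523  0.69115376]
side 54.93280122419952 262.68928565473766 191.31667677218144 -0.08573900456235771 [0.20082208 0.71005505 0.66893467]
wrist 60.826146010473806 256.869807131937 192.59778061326884 -0.07912565702951943 [0.49994206 0.070391   0.37430818]
{'clock': 0.15, 'joint_pos': array([ 1.28409652e-05,  2.41249857e-01,  4.06630913e-03,  1.33519208e+00,
       -4.46316498e-05,  1.57080286e+00]), 'joint_vel': array([ 0.00037802, -0.00322449,  0.00275539, -0.00011232,  0.00040958,
       -0.00084338]), 'tau': array([-1.62746033e-03, -3.72633219e+01,  2.52638429e+01,  1.23480460e-02,
       -1.30651040e-05,  1.49362950e-05]), 'eef_pos': array([ 4.99566665e-01, -6.37204948e-06,  2.47624928e-01]), 'tool_rot': array([ 9.99999688e-01,  3.17157698e-06, -7.89649950e-04,  2.23234673e-05]), 'ft_force': array([0.5453806 , 0.32674898, 0.34247826]), 'ft_torque': array([ 0.0219933 , -0.01437619, -0.0118974 ]), 'grip_width': 0.0856193911265595}
```

View pics/scene0.png

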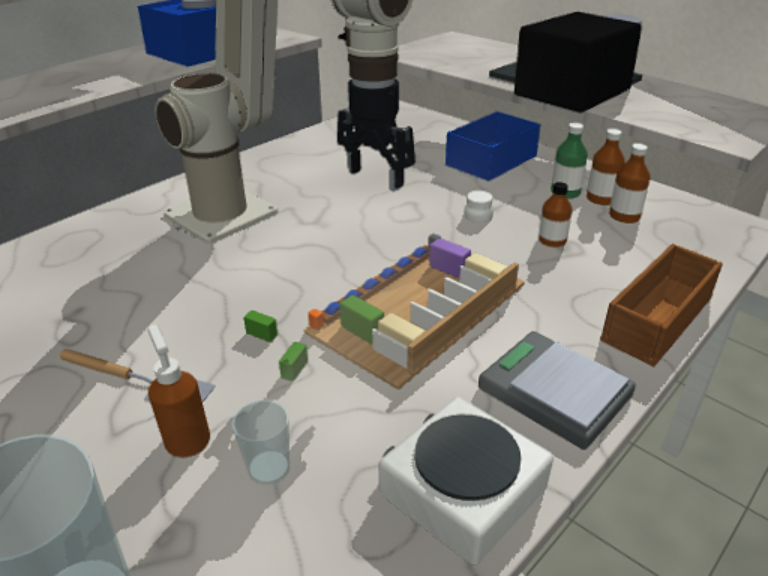

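View pics/side0.png

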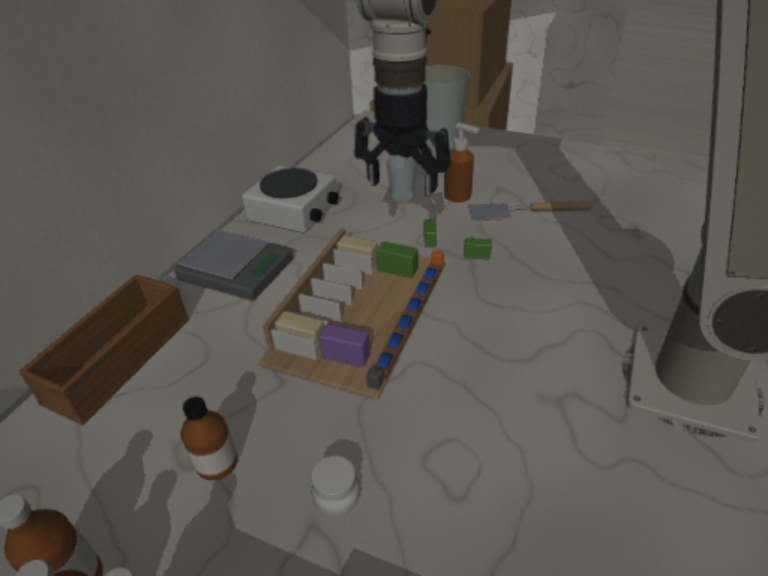

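The scene view shows the orange cap at (315,318) at the −y end with the green bar (362,320) beside it. The grey cap is at (435,240) and the lilac bar at the far end. So the target is gap y=−24, counting bumps f, e, d. Next I fit the rack pose from coloured blobs.

```bash
cat >> h.py <<'E'
def blobs(c,lo,hi,box,amin=15):
    h=cv2.cvtColor(c["color"],cv2.COLOR_RGB2HSV); m=cv2.inRange(h,lo,hi)
    n,l,s,ce=cv2.connectedComponentsWithStats(m)
    x0,y0,x1,y1=box
    return [(ce[i].round(1),s[i][4]) for i in range(1,n) if s[i][4]>=amin and x0<ce[i][0]<x1 and y0<ce[i][1]<y1]
E
python3 - <<'E'
from h import *
from scipy.optimize import least_squares
box={"scene":(190,150,350,260),"side":(170,145,310,270)}
obs=[]
for n in box:
    c=cams.camera(n)
    print(n,"blue",[(p.tolist(),int(a)) for p,a in blobs(c,(105,100,40),(130,255,255),box[n])])
    print(n,"orange",[(p.tolist(),int(a)) for p,a in blobs(c,(5,170,100),(12,255,255),box[n])])
    print(n,"green",[(p.tolist(),int(a)) for p,a in blobs(c,(40,100,30),(70,255,255),box[n],60)])
    b=blobs(c,(105,100,40),(130,255,255),box[n])
    if len(b)==6:
        b=sorted([p for p,a in b],key=lambda p:p[1]*(1 if n=="scene" else -1))  # +y first: scene top, side bottom
        obs.append((c,np.array(b)))
ys=np.array([120,72,24,-24,-72,-120])/1e3
def W(q,P):
    cs,s=np.cos(q[2]),np.sin(q[2]); P=np.atleast_2d(P)
    return np.c_[q[0]+cs*P[:,0]-s*P[:,1],q[1]+s*P[:,0]+cs*P[:,1],P[:,2]]
P=np.c_[np.full(6,-.098),ys,np.full(6,.0265)]
for sel in (obs,obs[:1],obs[1:]):
    r=least_squares(lambda q:np.concatenate([(proj(c,W(q,P))-b).ravel() for c,b in sel]),[.6,-.05,0])
    print(r.x,np.abs(r.fun).max())
E
```

```text
scene blue [([279.4, 167.7], 38), ([268.9, 174.3], 39), ([257.8, 181.6], 41), ([246.1, 188.7], 38), ([234.7, 195.3], 26), ([221.1, 204.8], 48)]
scene orange [([209.1, 210.7], 62)]
scene green [([241.4, 205.4], 253), ([193.9, 236.6], 165)]
side blue [([286.3, 182.0], 43), ([281.1, 191.9], 50), ([275.5, 202.8], 56), ([269.4, 214.2], 63), ([262.9, 226.5], 66), ([255.9, 239.9], 76)]
side orange [([291.2, 171.8], 54)]
side green [([286.5, 155.0], 121), ([264.3, 172.4], 507), ([175.3, 176.5], 75)]
[0.56750542 0.04187385 0.03819293] 1.2666999994931132
[0.56808649 0.03766028 0.03413358] 0.9974455263494235
[0.56762505 0.04614841 0.04282943] 0.25274759800106494
```

View pics/wrist0.png

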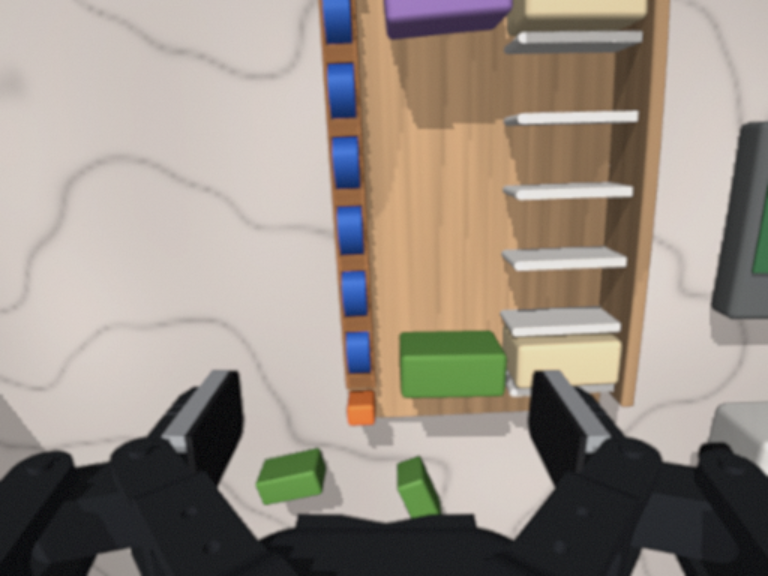

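```bash
cat >> h.py <<'E'
def W(q,P):
    cs,s=np.cos(q[2]),np.sin(q[2]); P=np.atleast_2d(np.array(P,float))
    return np.c_[q[0]+cs*P[:,0]-s*P[:,1],q[1]+s*P[:,0]+cs*P[:,1],P[:,2]]
E
python3 - <<'E'
from h import *
c=cams.camera("wrist")
for p,a in blobs(c,(105,100,40),(130,255,255),(0,0,512,384)): print(p,a,ray(c,[p],.0265).round(4))
print(np.array(c["camera_from_world"]).round(3))
for q in ([.5675,.0419,.038],[.568,.0377,.0341],[.5676,.0461,.0428]):
    print(proj(c,W(q,[[-.098,y,.027] for y in (.12,.024,-.024,-.12)])).round(1).tolist())
E
```

```text
[224.2  13.5] 490 [[0.4676 0.1509 0.0265]]
[226.9  59.4] 592 [[0.4694 0.1078 0.0265]]
[229.9 107.4] 544 [[0.4716 0.0605 0.0265]]
[232.7 152.7] 480 [[0.4736 0.013  0.0265]]
[235.5 194.9] 435 [[ 0.4758 -0.0342  0.0265]]
[238.1 234.2] 381 [[ 0.478  -0.0816  0.0265]]
[[ 1.     0.    -0.002 -0.5  ]
 [ 0.001 -0.96   0.281 -0.038]
 [-0.001 -0.281 -0.96   0.38 ]
 [ 0.     0.     0.     1.   ]]
[[221.4, 5.6], [227.0, 105.7], [229.7, 151.7], [234.8, 234.5]]
[[222.4, 9.7], [227.6, 109.5], [230.1, 155.3], [234.8, 237.6]]
[[220.9, 1.6], [226.9, 102.1], [229.8, 148.2], [235.3, 231.5]]
```

The wrist view shows the six bumps at x≈340–358. The orange cap is at (360,408), and the green bar's top face spans (400–505, 333–365) beside the cream bar. From the wrist camera the rack origin comes out near (0.570, 0.0415) with yaw ≈ 0.044. Next I shut the fingers, align with the rack and approach the first bump.

Request:
apply_moves(hand=-1, moves=[[[0,0,0,-2.5],[0,0,0,0],[-6,20,20,0],[-7,22,20,0],[-7,23,20,0],[-6,22,20,0],[0,0,20,0],[0,0,0,0],[0,0,0,0],[0,0,0,0]]])

```text
clock: 1.3
eef_pos: [0.4787, -0.0904, 0.1466]
tool_rot: [1.0, 0.02, 0.002, -0.0]
ft_force: [-0.2, 0.4, 0.2]
grip_width: -0.0002
```

```bash
cat >> h.py <<'E'
Q=[.570,.0415,.0445]
def inv(q,P):
    d=np.atleast_2d(P)[:,:2]-np.array(q[:2]); c,s=np.cos(q[2]),np.sin(q[2])
    return np.c_[c*d[:,0]+s*d[:,1],-s*d[:,0]+c*d[:,1]]*1000
from scipy.spatial.transform import Rotation as Ro
def tcp():
    o=telemetry.get_obs(); R=Ro.from_quat(o["tool_rot"]).as_matrix()
    print("t",o["clock"],"tcp rack mm",inv(Q,o["eef_pos"]).round(1),"z",round(o["eef_pos"][2]*1e3,1),"yaw x",np.arctan2(R[1,0],R[0,0]).round(4),"F",o["ft_force"].round(2),"w",o["grip_width"])
E
python3 - <<'E'
from h import *
tcp()
c=cams.camera("wrist"); save(c,"wrist1.png")
for p,a in blobs(c,(105,100,40),(130,255,255),(0,0,512,384)): print(p,a,inv(Q,ray(c,[p],.0265)).round(1))
E
```

```text
t 1.3 tcp rack mm [[ -97.  -127.7]] z 146.6 yaw x 0.0405 F [-0.17  0.43  0.21] w -0.0001945091765975076
[254.3   3.4] 187 [[-97.8   6.3]]
[254.6  51.6] 1195 [[-97.7 -25.6]]
[255.  118.7] 1058 [[-97.7 -72.6]]
[255.4 180.3] 900 [[ -97.6 -119.6]]
```

View pics/wrist1.png

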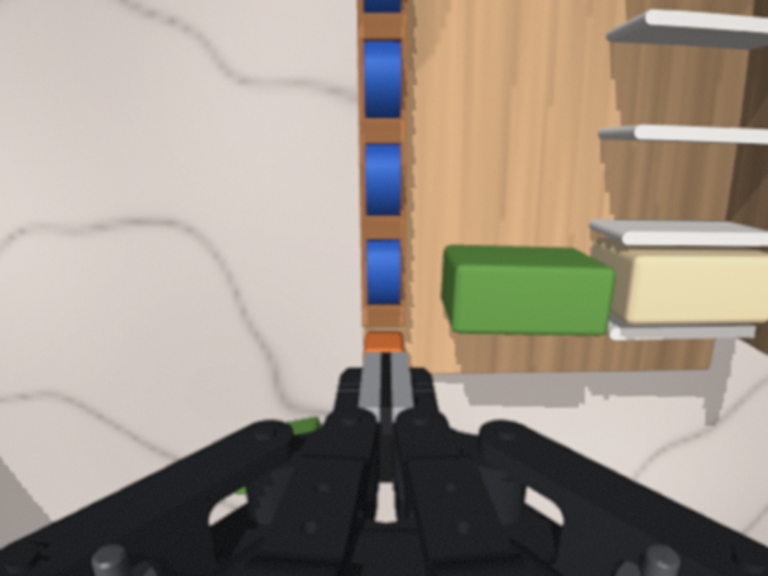

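The bumps agree with the fit to within 1.6 mm, and the bar's top face is at (455–612, 265–333). Descending above the first bump.

Request:
apply_moves(moves=[[[-0.5,-2,25,-0.2],[0,0,25,0],[0,0,22,0],[0,0,15,0],[0,0,6,0],[0,0,0,0],[0,0,0,0],[0,0,0,0],[0,0,0,0],[0,0,0,0]]])

```text
clock: 2.35
eef_pos: [0.4906, -0.0871, 0.0627]
tool_rot: [1.0, 0.025, 0.014, 0.002]
ft_force: [-0.5, -0.1, -0.5]
grip_width: -0.0001
```

Run:
```python
from h import *
tcp()
c=cams.camera("wrist")
# green bar from earlier picture not needed; bar top corners from saved view are in old pose
```

```text
t 2.35 tcp rack mm [[ -85. -125.]] z 62.7 yaw x 0.0497 F [-0.52 -0.07 -0.51] w -7.607541103544034e-05
```

Request:
apply_moves(moves=[[[-4,0,2,0],[-4,0,2,0],[-4,0,2,0],[-1,0,1,0],[0,0,1,-0.3],[0,0,1,0],[0,0,1,0],[0,0,0,0],[0,0,0,0],[0,0,0,0]]])

```text
clock: 3.4
eef_pos: [0.4766, -0.088, 0.0514]
tool_rot: [1.0, 0.027, 0.014, 0.002]
ft_force: [-0.1, 0.0, 0.1]
grip_width: 0.0
```

```bash
cat >> h.py <<'E'
def tilt():
    print("tool z in world",Ro.from_quat(telemetry.get_obs()["tool_rot"]).as_matrix()[:,2].round(4))
E
python3 -c "
from h import *
tcp();tilt()"
```

```text
t 3.4 tcp rack mm [[ -99.1 -125.3]] z 51.4 yaw x 0.055 F [-0.05  0.01  0.1 ] w 3.0572629501933956e-05
tool z in world [ 0.0289 -0.004  -0.9996]
```

Request:
apply_moves(moves=[[[0,0,1,0.5],[0,0,1,0],[0,0,1,0],[0,0,1,0],[0,0,1,0],[0,0,1,0],[0,0,1,0],[0,0,1,0],[0,0,0,0],[0,0,0,0]]])

```text
clock: 4.4
eef_pos: [0.4771, -0.0881, 0.0434]
tool_rot: [1.0, 0.023, 0.015, 0.002]
ft_force: [-0.7, 0.4, 1.9]
grip_width: -0.0001
```

```bash
python3 -c "
from h import *
tcp();tilt();c=cams.camera('wrist');save(c,'w2.png')"
```

```text
t 4.4 tcp rack mm [[ -98.5 -125.3]] z 43.4 yaw x 0.0455 F [-0.7   0.37  1.89] w -5.5135763296499005e-05
tool z in world [ 0.0296 -0.0041 -0.9996]
```

View pics/w2.png

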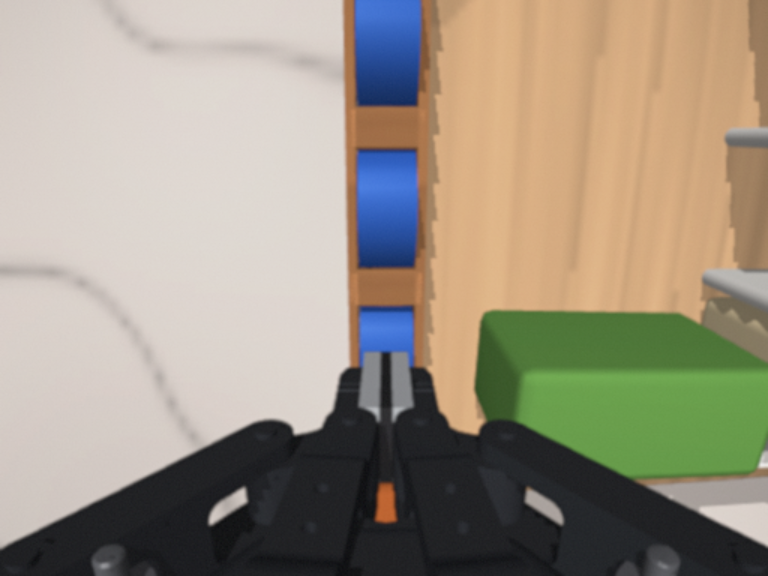

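The pressed finger covers bump f, with bumps e and d ahead at (387,210) and (387,45). Force is 1.9 N, which means about 2.7–3.6 mm of dip. I go slightly deeper, then slide.

Request:
apply_moves(moves=[[[0,0,1.2,0],[0,0,0,0],[0,0,0,0],[0,-5,0,0],[0,-5,0,0],[0,-5,0,0],[0,-5,0,0],[0,-5,0,0],[0,0,0,0],[0,0,0,0]]])

```text
clock: 5.45
eef_pos: [0.4765, -0.0607, 0.042]
tool_rot: [1.0, 0.023, 0.015, 0.003]
ft_force: [-0.3, -0.5, -0.1]
grip_width: -0.0004
```

```bash
python3 -c "
from h import *
tcp();tilt()"
```

```text
t 5.45 tcp rack mm [[-97.9 -97.9]] z 42.0 yaw x 0.0464 F [-0.27 -0.5  -0.09] w -0.00039428569386470655
tool z in world [ 0.0309 -0.0047 -0.9995]
```

Request:
apply_moves(moves=[[[0,-4,0,0],[0,-4,0,0],[0,-4,0,0],[0,-4,0,0],[0,-4,0,0],[0,-4,0,0],[0,-4,0,0],[0,0,0,0],[0,0,0,0],[0,0,0,0]]])

```text
clock: 6.45
eef_pos: [0.4763, -0.0313, 0.0427]
tool_rot: [1.0, 0.023, 0.017, 0.004]
ft_force: [0.2, -1.6, 2.7]
grip_width: 0.0
```

```bash
python3 -c "
from h import *
tcp();tilt()"
```

```text
t 6.45 tcp rack mm [[-96.9 -68.5]] z 42.7 yaw x 0.0457 F [ 0.19 -1.56  2.74] w 5.865605579518946e-06
tool z in world [ 0.0333 -0.0074 -0.9994]
```

Request:
apply_moves(moves=[[[-0.5,-5,0,0],[-0.5,-5,0,0],[0,-5,0.3,0],[0,-5,0.3,0],[0,-5,0,0],[0,-5,0,0],[0,-4,0,0],[0,-4,0,0],[0,0,0,0],[0,0,0,0]]])

```text
clock: 7.45
eef_pos: [0.4731, 0.0099, 0.0416]
tool_rot: [1.0, 0.023, 0.016, 0.004]
ft_force: [-0.1, -2.9, 1.9]
grip_width: -0.0002
```

```bash
python3 -c "
from h import *
tcp();tilt()"
```

```text
t 7.45 tcp rack mm [[-98.2 -27.3]] z 41.6 yaw x 0.0455 F [-0.09 -2.91  1.87] w -0.0001904216667418875
tool z in world [ 0.0328 -0.0078 -0.9994]
```

Request:
apply_moves(moves=[[[0,-3,0,0],[0,0,0,0],[0,0,0,0],[0,0,-5,0],[0,0,-10,0],[0,0,-20,0],[0,0,-25,0],[0,0,-25,0],[0,0,0,0],[0,0,0,0]]])

```text
clock: 8.45
eef_pos: [0.4671, 0.0152, 0.1302]
tool_rot: [1.0, 0.023, 0.013, 0.001]
ft_force: [0.2, 0.2, -0.2]
grip_width: -0.0004
```

```bash
python3 -c "
from h import *
tcp();tilt()"
```

```text
t 8.45 tcp rack mm [[-104.   -21.7]] z 130.2 yaw x 0.0457 F [ 0.23  0.23 -0.21] w -0.0004405171918441268
tool z in world [ 0.0263 -0.0024 -0.9997]
```

Request:
apply_moves(hand=-0.2, moves=[[[10,20,-2,0],[12,22,0,0],[12,22,0,0],[12,22,0,0],[12,22,0,0],[10,20,0,0],[5,10,0,0],[0,0,0,0],[0,0,0,0],[0,0,0,0]]])

```text
clock: 9.45
eef_pos: [0.5408, -0.1201, 0.1242]
tool_rot: [1.0, 0.025, 0.003, -0.003]
ft_force: [-0.5, 0.0, -0.5]
grip_width: 0.0342
```

```bash
python3 -c "
from h import *
tcp();tilt();c=cams.camera('wrist');save(c,'w3.png')
import pickle;pickle.dump(c,open('w3.pkl','wb'))"
```

```text
t 9.45 tcp rack mm [[ -36.4 -160.1]] z 124.2 yaw x 0.0494 F [-0.45  0.01 -0.48] w 0.034230315844595016
tool z in world [ 0.0062  0.0054 -1.    ]
```

View pics/w3.png

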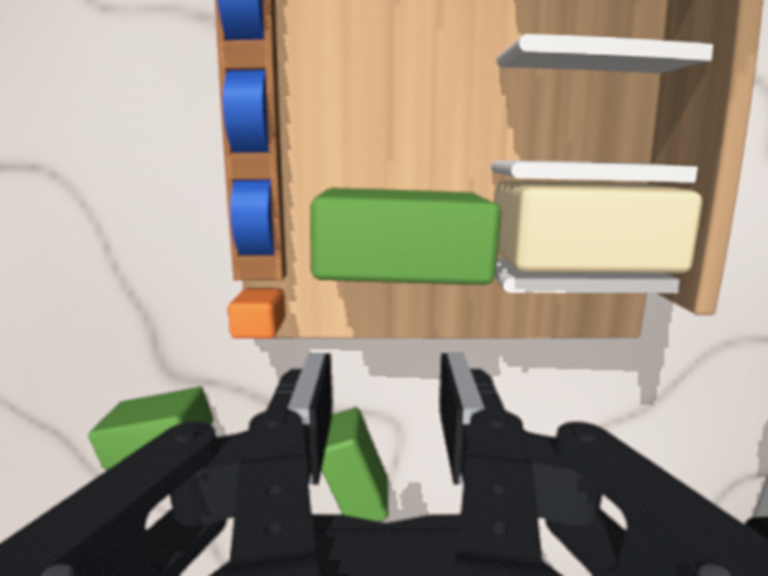

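```bash
python3 -c "
from h import *
import pickle;c=pickle.load(open('w3.pkl','rb'))
f=lambda p,z:print(inv(Q,ray(c,np.array(p)/1.5,z)).round(1).tolist())
f([(314,203),(497,206),(495,282),(313,277)],.062)
f([(325,412),(358,408),(387,515)],.03)
f([(522,268),(515,190),(697,192),(692,270)],.062)
f([(275,338),(645,338)],.01)"
```

```text
[[-63.5, -110.6], [6.9, -111.3], [8.1, -141.7], [-64.9, -139.9]]
[[-66.1, -219.2], [-49.3, -216.8], [-34.1, -283.8]]
[[18.6, -135.9], [13.5, -105.1], [87.1, -104.4], [90.4, -136.2]]
[[-93.8, -186.9], [105.3, -186.9]]
```

The bar's top centre measures rack (−28, −125) and the cream check lands at y=−120.4 as expected. The decoy greens lie at y<−215, clear of the path. I descend beside the green bar in two stages.

Request:
apply_moves(moves=[[[3,4,0,0.3],[3,4,0,0],[0,0,10,0],[0,0,10,0],[0,0,10,0],[0,0,10,0],[0,0,8,0],[0,0,0,0],[0,0,0,0],[0,0,0,0]]])

```text
clock: 10.5
eef_pos: [0.5462, -0.1255, 0.0708]
tool_rot: [1.0, 0.024, 0.002, -0.003]
ft_force: [0.2, 0.2, -0.4]
grip_width: 0.0338
```

```bash
python3 -c "
from h import *
tcp();tilt()"
```

```text
t 10.5 tcp rack mm [[ -31.2 -165.8]] z 70.8 yaw x 0.047 F [ 0.19  0.25 -0.37] w 0.03380306956974922
tool z in world [ 0.0031  0.0065 -1.    ]
```

Request:
apply_moves(moves=[[[1,1,5,0.1],[1,1,6,0],[0,0,6,0],[0,0,6,0],[0,0,5,0],[0,0,4,0],[0,0,0,0],[0,0,0,0],[0,0,0,0],[0,0,0,0]]])

```text
clock: 11.5
eef_pos: [0.5495, -0.1276, 0.037]
tool_rot: [1.0, 0.023, 0.003, -0.003]
ft_force: [0.3, 0.6, 1.0]
grip_width: 0.0343
```

```bash
python3 -c "
from h import *
tcp();tilt()"
```

```text
t 11.5 tcp rack mm [[ -28.  -168.1]] z 37.0 yaw x 0.0451 F [0.26 0.57 1.  ] w 0.03434940494339524
tool z in world [ 0.0054  0.006  -1.    ]
```

Request:
apply_moves(moves=[[[0,-4,0,0],[0,-6,0,0],[0,-6,0,0],[0,-6,0,0],[0,-6,0,0],[0,-6,0,0],[0,-6,0,0],[0,-5,0,0],[0,-3,0,0],[0,0,0,0]]])

```text
clock: 12.5
eef_pos: [0.5476, -0.0747, 0.0381]
tool_rot: [1.0, 0.023, 0.003, -0.003]
ft_force: [0.5, -0.2, -0.1]
grip_width: 0.0341
```

```bash
python3 -c "
from h import *
tcp();tilt()"
```

```text
t 12.5 tcp rack mm [[ -27.5 -115.1]] z 38.1 yaw x 0.0464 F [ 0.47 -0.24 -0.05] w 0.03408680859854472
tool z in world [ 0.0068  0.0054 -1.    ]
```

Continue to about y=−60, correcting slight x drift.

Request:
apply_moves(moves=[[[0,-5,0,0.1],[0,-6,0,0],[0,-6,0,0],[0,-6,0,0],[0,-6,0,0],[0,-6,0,0],[0,-6,0,0],[0,-5,0,0],[0,-4,0,0],[0,-2,0,0]]])

```text
clock: 13.5
eef_pos: [0.5451, -0.0185, 0.0384]
tool_rot: [1.0, 0.022, 0.003, -0.003]
ft_force: [-0.5, -0.4, -0.2]
grip_width: 0.0341
```

```bash
python3 -c "
from h import *
tcp();tilt();c=cams.camera('wrist');save(c,'w4.png')
import pickle;pickle.dump(c,open('w4.pkl','wb'))"
```

```text
t 13.5 tcp rack mm [[-27.6 -58.8]] z 38.4 yaw x 0.0441 F [-0.49 -0.41 -0.17] w 0.034090263031903364
tool z in world [ 0.0068  0.0054 -1.    ]
```

View pics/w4.png

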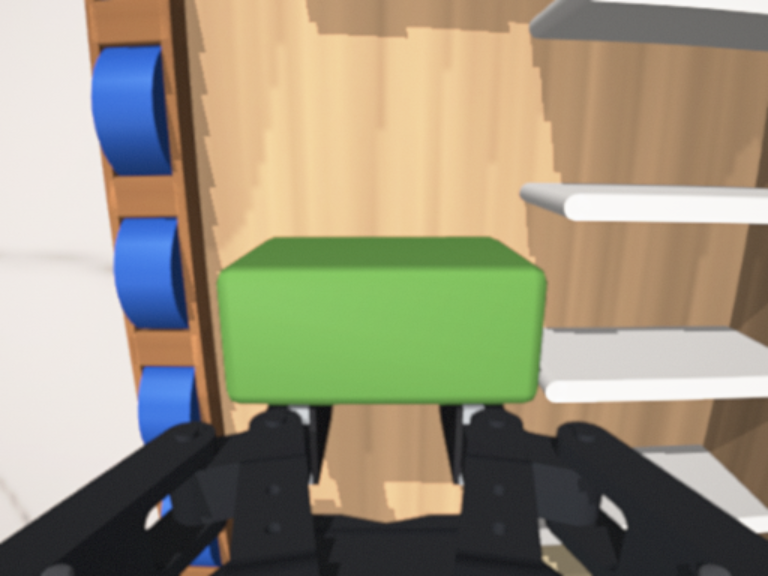

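The bar is square against both fingers, with its top at (219–546, 270–403). The dividers at y=0 and y=−48 have front tops at about (568,208) and (545,392).

```bash
python3 -c "
from h import *
import pickle;c=pickle.load(open('w4.pkl','rb'))
f=lambda p,z:print(inv(Q,ray(c,np.array(p)/1.5,z)).round(1).tolist())
f([(219,272),(546,272),(542,402),(230,402)],.062)
f([(570,197),(570,220),(548,380),(548,402)],.05)"
```

```text
[[-64.0, -14.9], [7.7, -15.0], [9.9, -47.0], [-64.5, -46.7]]
[[16.1, 0.3], [16.7, -5.2], [15.2, -47.2], [15.9, -53.7]]
```

Request:
apply_moves(moves=[[[0,-2,0,0],[0,-2,0,0],[0,-1,0,0],[0,-0.5,0,0],[0,0,0,0],[0,0,0,0],[0,0,0,0],[0,0,0,0],[0,0,0,0],[0,0,0,0]]])

```text
clock: 14.55
eef_pos: [0.5449, -0.0131, 0.0384]
tool_rot: [1.0, 0.021, 0.003, -0.003]
ft_force: [0.1, 0.2, 0.1]
grip_width: 0.0341
```

```bash
python3 -c "
from h import *
tcp();tilt();c=cams.camera('wrist');save(c,'w5.png')
import pickle;pickle.dump(c,open('w5.pkl','wb'))"
```

```text
t 14.55 tcp rack mm [[-27.5 -53.4]] z 38.4 yaw x 0.0429 F [0.07 0.22 0.13] w 0.03413336830456189
tool z in world [ 0.0069  0.0054 -1.    ]
```

View pics/w5.png

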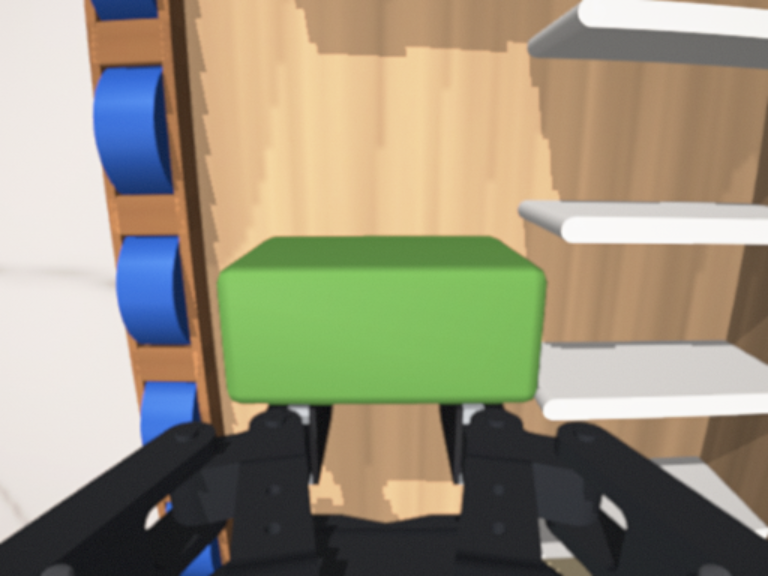

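```bash
python3 -c "
from h import *
import pickle;c=pickle.load(open('w5.pkl','rb'))
f=lambda p,z:print(inv(Q,ray(c,np.array(p)/1.5,z)).round(1).tolist())
f([(219,272),(546,272),(542,402),(230,402)],.062)
f([(570,218),(570,242),(548,398),(548,418)],.05)
for p,a in blobs(c,(105,100,40),(130,255,255),(0,0,512,384)): print(p,a,inv(Q,ray(c,[p],.0265)).round(1))
"
```

```text
[[-63.9, -9.4], [7.9, -9.7], [10.0, -41.7], [-64.4, -41.3]]
[[16.8, 0.6], [17.4, -5.2], [15.9, -47.2], [16.5, -53.3]]
[83.1  5.6] 500 [[-96.1  53.9]]
[88.3 86. ] 3734 [[-97.1  22.7]]
[101.1 193. ] 2940 [[-97.2 -23.6]]
[111.  271.9] 1208 [[-98.  -63.4]]
[112.7 337.9] 27 [[-103.  -102.8]]
[135.7 374. ] 403 [[ -93.9 -127.1]]
```

Bar is centred to within about 1 mm in the gap line (−25.5 against −26.3 measured). I back off, lift and shut the fingers.

Request:
apply_moves(moves=[[[0,5,0,0],[0,7,0,0],[0,0,-8,0],[0,0,-14,0],[0,0,-16,0],[0,0,-16,0],[0,0,-14,0],[0,0,-6,0],[0,0,0,0],[0,0,0,0]]])

```text
clock: 15.6
eef_pos: [0.5449, -0.028, 0.1176]
tool_rot: [1.0, 0.02, 0.004, -0.003]
ft_force: [-0.4, -1.0, -0.2]
grip_width: 0.0341
```

Request:
apply_moves(hand=-1, moves=[[[-10,0,0,0],[-10,-6,0,0],[-10,-8,0,0],[-10,-8,0,0],[-10,-8,0,0],[-8,-8,0,0],[-4,-4,0,0],[0,0,0,0],[0,0,0,0],[0,0,0,0]]])

```text
clock: 16.6
eef_pos: [0.4696, 0.0144, 0.1126]
tool_rot: [1.0, 0.02, -0.002, -0.003]
ft_force: [-0.4, -0.5, -0.6]
grip_width: -0.0001
```

```bash
python3 -c "
from h import *
tcp();tilt()"
```

```text
t 16.6 tcp rack mm [[-101.5  -22.6]] z 112.6 yaw x 0.0408 F [-0.37 -0.52 -0.58] w -7.41136293111293e-05
tool z in world [-0.0043  0.0068 -1.    ]
```

Request:
apply_moves(moves=[[[4,1,4,-0.2],[4,1,8,0],[1,0.5,10,0],[0,0,10,0],[0,0,10,0],[0,0,8,0],[0,0,6,0],[0,0,3,0],[0,0,0,0],[0,0,0,0]]])

```text
clock: 17.6
eef_pos: [0.4798, 0.0116, 0.0468]
tool_rot: [1.0, 0.021, -0.003, -0.003]
ft_force: [-1.6, -0.4, 1.8]
grip_width: 0.0003
```

```bash
python3 -c "
from h import *
tcp();tilt()"
```

```text
t 17.6 tcp rack mm [[-91.5 -25.9]] z 46.8 yaw x 0.0429 F [-1.65 -0.38  1.82] w 0.0002913869627200524
tool z in world [-0.0061  0.0064 -1.    ]
```

Request:
apply_moves(moves=[[[0,0,-2,0],[0,0,-2,0],[3,0,0,0],[3,0,0,0],[4,0,0,0],[4,0,0,0],[4,0,0,0],[4,0,0,0],[4,0,0,0],[4,0,0,0]]])

```text
clock: 18.6
eef_pos: [0.5127, 0.013, 0.0523]
tool_rot: [1.0, 0.021, -0.002, -0.003]
ft_force: [-1.5, 0.2, 0.9]
grip_width: -0.0001
```

```bash
python3 -c "
from h import *
tcp();tilt();c=cams.camera('wrist');save(c,'w6.png')
import pickle;pickle.dump(c,open('w6.pkl','wb'))"
```

```text
t 18.6 tcp rack mm [[-58.5 -25.9]] z 52.3 yaw x 0.043 F [-1.46  0.22  0.92] w -9.342224131289187e-05
tool z in world [-0.0044  0.0065 -1.    ]
```

View pics/w6.png

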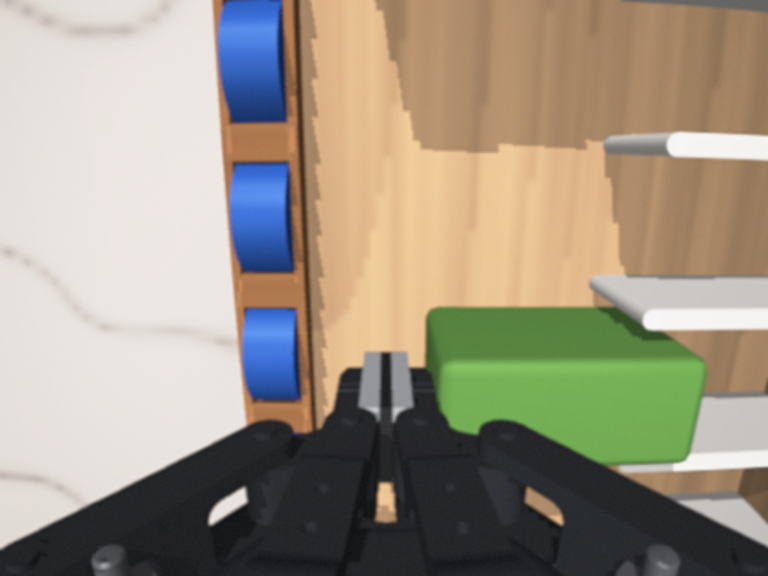

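The bar enters between the dividers at (650,320) and (690,460), square and central. I lower the finger and push on.

Request:
apply_moves(moves=[[[-2,0,0,0],[-1,0,4,0],[0,0,5,0],[0,0,4,0],[4,0,0,0],[4,0,0,0],[4,0,0,0],[4,0,0,0],[4,0,0,0],[4,0,0,0]]])

```text
clock: 19.65
eef_pos: [0.5317, 0.0139, 0.0401]
tool_rot: [1.0, 0.021, -0.004, -0.003]
ft_force: [-4.3, -0.6, 6.7]
grip_width: -0.0001
```

Request:
apply_moves(moves=[[[4,0,0,0],[4,0,0,0],[4,0,0,0],[4,0,0,0],[3,0,0,0],[3,0,0,0],[3,0,0,0],[0,0,0,0],[0,0,0,0],[0,0,0,0]]])

```text
clock: 20.65
eef_pos: [0.5576, 0.0151, 0.0402]
tool_rot: [1.0, 0.021, -0.006, -0.003]
ft_force: [-2.8, -0.1, 4.2]
grip_width: 0.0003
```

```bash
python3 -c "
from h import *
tcp();tilt()"
```

```text
t 20.65 tcp rack mm [[-13.5 -25.9]] z 40.2 yaw x 0.0429 F [-2.77 -0.09  4.16] w 0.0002776818379877425
tool z in world [-0.0115  0.0062 -0.9999]
```

Fz of +4 N suggests the flared knuckle rests on the bar's top edge, so I back off, rise 10 mm and push on.

Request:
apply_moves(moves=[[[-3,0,0,0],[-2,0,-3,0],[0,0,-4,0],[0,0,-4,0],[3,0,0,0],[3,0,0,0],[3,0,0,0],[3,0,0,0],[2,0,0,0],[0,0,0,0]]])

```text
clock: 21.65
eef_pos: [0.568, 0.0155, 0.0505]
tool_rot: [1.0, 0.021, -0.006, -0.003]
ft_force: [-0.5, 0.0, 0.1]
grip_width: 0.0
```

```bash
python3 -c "
from h import *
tcp();tilt();c=cams.camera('side');save(c,'s7.png')
cv2.imwrite('pics/s7.png',cv2.resize(c['color'][140:280,150:340,::-1],None,fx=4,fy=4,interpolation=cv2.INTER_CUBIC))"
```

```text
t 21.65 tcp rack mm [[ -3.1 -25.9]] z 50.5 yaw x 0.0429 F [-0.47  0.01  0.11] w 3.289183309903607e-05
tool z in world [-0.0114  0.0063 -0.9999]
```

View pics/s7.png

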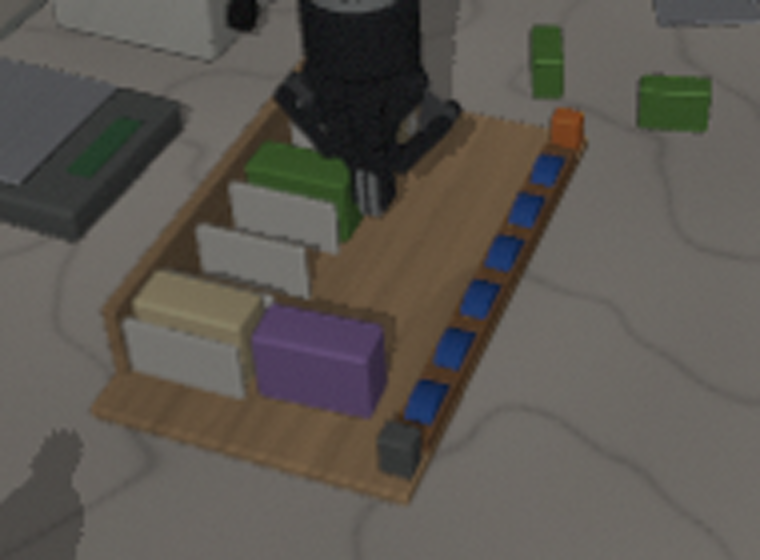

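The green bar stands upright in the third gap from orange, almost home, with its rear just proud of the divider. I keep pushing in small steps until force rises.

Request:
apply_moves(moves=[[[1.5,0,0,0],[1.5,0,0,0],[1.5,0,0,0],[1,0,0,0],[1,0,0,0],[0,0,0,0],[0,0,0,0],[0,0,0,0],[0,0,0,0],[0,0,0,0]]])

```text
clock: 22.7
eef_pos: [0.5744, 0.0157, 0.0501]
tool_rot: [1.0, 0.021, -0.006, -0.003]
ft_force: [-0.9, -0.0, -0.5]
grip_width: 0.0002
```

```bash
python3 -c "
from h import *
tcp()"
```

```text
t 22.7 tcp rack mm [[  3.2 -25.9]] z 50.1 yaw x 0.0429 F [-0.93 -0.05 -0.47] w 0.00022717904126170972
```

Request:
apply_moves(moves=[[[1,0,0,0],[1,0,0,0],[1,0,0,0],[1,0,0,0],[0,0,0,0],[0,0,0,0],[0,0,0,0],[0,0,0,0],[0,0,0,0],[0,0,0,0]]])

```text
clock: 23.7
eef_pos: [0.5744, 0.0157, 0.0499]
tool_rot: [1.0, 0.021, -0.01, -0.003]
ft_force: [-3.1, -0.4, 2.8]
grip_width: 0.0
```

The arm stopped advancing at rack x≈3.2, against an expected home contact of about 2.5–3. I make one firm push, then back off and check.

Request:
apply_moves(moves=[[[2,0,0,0],[2,0,0,0],[2,0,0,0],[0,0,0,0],[-3,0,0,0],[-5,0,0,0],[-8,0,0,0],[-8,0,0,0],[-8,0,0,0],[0,0,0,0]]])

```text
clock: 24.7
eef_pos: [0.5426, 0.0144, 0.0505]
tool_rot: [1.0, 0.021, -0.013, -0.003]
ft_force: [-0.5, -0.2, -0.2]
grip_width: 0.0002
```

Request:
apply_moves(moves=[[[-5,0,-8,0],[-5,0,-15,0],[0,0,-20,0],[0,0,-20,0],[0,0,-20,0],[0,0,-15,0],[0,0,0,0],[0,0,0,0],[0,0,0,0],[0,0,0,0]]])

```text
clock: 25.7
eef_pos: [0.5342, 0.0133, 0.1599]
tool_rot: [1.0, 0.021, -0.01, -0.003]
ft_force: [0.1, -0.4, -0.1]
grip_width: -0.0
```

```bash
python3 -c "
from h import *
tcp();tilt();c=cams.camera('wrist');save(c,'w8.png')
import pickle;pickle.dump(c,open('w8.pkl','wb'))"
```

```text
t 25.7 tcp rack mm [[-37.  -26.6]] z 159.9 yaw x 0.0428 F [ 0.07 -0.4  -0.14] w -3.656919679401587e-05
tool z in world [-0.0204  0.0058 -0.9998]
```

View pics/w8.png

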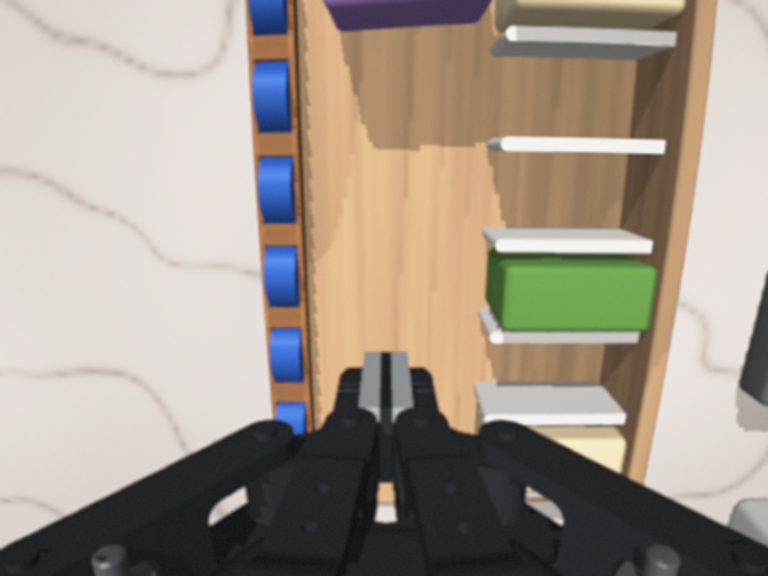

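The bar sits between the dividers at (650,245) and (638,338), with its top right edge at (655,265)–(650,330). I compute how far that is from home.

```bash
python3 -c "
from h import *
import pickle;c=pickle.load(open('w8.pkl','rb'))
f=lambda p,z:print(inv(Q,ray(c,np.array(p)/1.5,z)).round(1).tolist())
f([(505,268),(656,265),(650,330),(501,329)],.062)
f([(498,240),(653,246),(490,337),(638,338)],.05)
f([(624,432)],.062)
f([(496,25),(685,2)],.062)"
```

```text
[[17.6, -10.9], [90.3, -8.9], [92.3, -42.0], [17.6, -41.5]]
[[16.0, 0.3], [94.0, -2.0], [15.0, -50.4], [93.2, -50.9]]
[[87.6, -99.7]]
[[8.0, 94.8], [89.6, 106.9]]
```

```bash
python3 -c "
from h import *
c=cams.camera('side');im=c['color'][:,:,::-1].copy()
q=[.5705,.0415,.0445];S=5;x0,y0=170,150
im=cv2.resize(im[y0:y0+110,x0:x0+150],None,fx=S,fy=S,interpolation=cv2.INTER_CUBIC)
for y in(.12,-.024,-.12):
  for xc,col in((.0545,(0,0,255)),(.0505,(255,255,0))):
    P=[[xc+a*.0375,y+b*.017,.062] for a,b in((-1,-1),(1,-1),(1,1),(-1,1))]
    p=((proj(c,W(q,P))-[x0,y0]+.5)*S).astype(int)
    cv2.polylines(im,[p],True,col,1)
cv2.imwrite('pics/s9.png',im)"
```

```text
(no output)
```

View pics/s9.png

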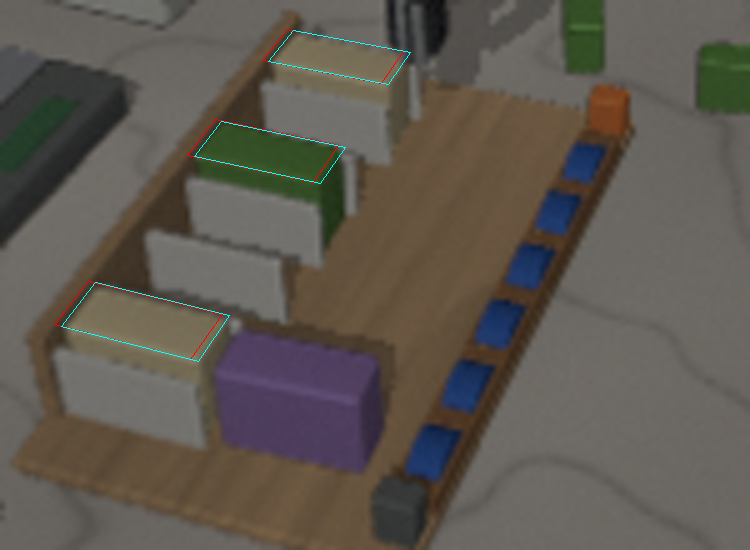

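The green bar sits against its overlay exactly as the two home cream bars sit against theirs. It is upright, the lilac bar and the creams are unmoved, and the arm is clear. Handing in.

```bash
python3 -c "
from h import *
tcp();print(workorder.job_done())"
```

```text
t 25.8 tcp rack mm [[-37.1 -26.6]] z 159.7 yaw x 0.0428 F [ 0.12  0.51 -0.47] w 0.0002159645080314816
the job is handed in; nothing more can be done
None
```

I ran the shut fingertip from the orange end (rack −y) over bumps f, e and d, then lifted off without touching the fourth. Force at the bumps was about 2–3 N, which matches a dip of 3–5 mm. I then pushed the green bar along the aisle with two fingers and into the third gap (y −24) with one, until the arm stalled against resistance. I handed in at 25.8 s; no verdict was reported.

**Last checks:**
- **Green bar:** It stands upright and square in the third gap, about 1 mm off the gap's middle. From the side, it lines up with the two cream bars that were already home.
- **Everything else:** In the side view the lilac and cream bars look unmoved. I did not re-check the bottles, beaker, jar or spatula, but the arm stayed away from them.
- **Arm:** It is clear of everything, about 160 mm up, with only noise on the force reading.

**Points that disagreed:**
- The wrist picture put the bar's origin at about x 53 rather than 54.5. That is within my pixel error and the 50.5 limit.
- The cameras first disagreed by up to about 8 mm on the rack's y position, so I used the close wrist view.
- During the final push the gripper knuckle pressed down on the bar's top with 4–7 N, so I backed off, raised the finger 10 mm and carried on.

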